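# Pry the sprung axle clip off a trolley wheel

## Task

Use the hooked pick to pry the sprung retaining clip sideways out of the groove of the wheel's axle, keeping your fingers off the clip until it is off the axle. Lay the hooked pick back in the rest it came from and put the clip flat in the shallow steel tray. Do not drop the clip on the bench, and leave everything else where it is.

Things in the scene. Friction and masses are not known exactly. Their poses are not given: they have to be found in the camera images.
- wheel: trolley wheel lying face up, fixed to the bench: black tyre 200 mm across, flat silver face 50 mm above the bench, with a steel stub axle upright in its centre. Origin on the axle at bench level, z up. The x axis at the start is the direction in which the clip's eye points.
- axle (a point): point on the axle's centre line at the height of the wheel's face (50 mm above the bench). From there up: groove neck 28 mm across and 15.5 mm high, then the axle's round head 38 mm across, whose top is 28.5 mm above the face.
- clip: loose dark steel retaining clip, 12 mm thick, 150 g: a sprung C ring (47 mm outside) with a long rectangular eye opposite its gap. It lies on the wheel's face in the axle's groove, under the head, which keeps it from lifting. Origin: ring centre, underside; x points to the eye and is the only way out: a pull of 5 to 10 N along x spreads the arms and it snaps off after some 12 mm.
- clip_eye (a point): centre of the eye's opening, at half thickness (x = 38 mm, z = 6 mm in the clip's frame). The opening goes right through, 28 mm long (x = 24 to 52) and 20 mm wide; the eye's frame runs to x = 60 mm and is 32 mm wide outside, its sides parallel to x: a good place to grip the clip.
- clip_mid (a point): middle of the clip's length, at its underside (x = 22 mm in the clip's frame). Once pulled about 35 mm along x the clip is clear of the axle; it stays lying on the wheel's face for pulls of 40 to 60 mm.
- pick: the hooked pick (loose, 120 g): square wooden handle 130 mm long and 18 mm wide and high, and a steel rod 8 mm thick that runs on 70 mm from the handle's front end and is then bent straight down. Origin: centre of the handle; x along the handle to the hook, z up (the hook points to -z). It lies level in the slot of its rest, hook down.
- hook_tip (a point): lowest point of the pick's hook: x = 135 mm, z = -34 mm in the pick's frame; the downward leg is upright, 8 mm thick
- rest: the hooked pick's fixed aluminium rest, 120 mm (x) by 70 mm (y): two cross bars (x = -48 and +48 mm, 12 mm thick), each with a slot 27 mm wide and 14 mm deep, floor 45 mm above the bench. Between the bars it is free down to 12 mm above the bench. Origin under its centre on the bench; x along the slot, the way the pick points at the start. A second, like rest beside it holds the straight pick.
- rest_slot (a point): where the centre of the pick's handle lies when it is in its rest (54 mm above the bench)
- tray: fixed shallow steel tray, open on top, 170 mm (x) by 130 mm (y) outside, 32 mm high, walls and floor 4 mm (floor about 5 mm). Origin under its centre on the bench.
- straight_pick: bystander: the other pick in a like rest, same handle, but straight rod without a hook; origin at the centre of the handle
- cup: bystander: white plastic cup, 72 mm across, 100 mm high
- grease_tin: bystander: blue grease tin, 80 mm across, 60 mm high
- tape: bystander: roll of black tape lying flat, 90 mm across, 30 mm high
- screwdriver: bystander: screwdriver lying on the bench, 200 mm long
- wrench: bystander: wrench lying on the bench, 200 mm long
- castor: bystander: small black castor wheel lying flat, 80 mm across, 34 mm high
Things that resemble listed ones, but are neither listed nor needed, are in the scene too. What is meant by the clip is not blue, green or purple, and is the smaller of those in its own colour.

How it is judged (in metres and radians):
On the way:
1. the clip has been pulled off the axle by the hooked pick (horizontal distance between clip and axle between 0.03 and 0.13 m and contact force between pick and clip above 0.15 N), for 0.03 s.
At the end, for the whole second after the job is handed in: The hooked pick lies free in the slot of its rest, hook down (handle centre within 20 mm of the slot point, along it within 0.2 rad, tilt under 0.35 rad); the clip lies still on the tray floor (its middle within 70 mm in x and 55 mm in y of the tray centre, under 22 mm above the bench) (distance between pick and rest_slot below 0.02 m and angle between the x axis of pick and the x axis of rest, either way round below 0.2 rad and angle between pick's own z axis and vertical below 0.35 rad and linear speed of each of pick, clip below 0.02 m/s and x of clip_mid in the frame of tray between -0.07 and 0.07 m and y of clip_mid in the frame of tray between -0.055 and 0.055 m and height (world z) of clip_mid below 0.022 m); the robot touches nothing.
It fails at once if the fingers touch the clip while it is still on the axle (contact force between the fingers and clip above 0.5 N and horizontal distance between clip and axle below 0.028 m and height (world z) of clip below 0.06 m).
It fails at once if the clip falls on the bench outside the tray (height (world z) of clip_mid below 0.03 m and (x of clip_mid in the frame of tray above 0.085 m or y of clip_mid in the frame of tray above 0.065 m or x of clip_mid in the frame of tray below -0.085 m or y of clip_mid in the frame of tray below -0.065 m)).
It fails at once if a bystander is moved by more than 30 mm (distance of any of straight_pick, cup, grease_tin, tape, screwdriver, wrench, castor from where it was at the start of the episode above 0.03 m).
It also fails if it takes over 64 s, if anything falls off the work surface, if the arm or the gripper's body presses on something with over 40 N, if the wrist force passes 120 N, or if a joint passes its speed limit or range.

## Robot

A 6-joint arm with a two-finger parallel gripper is mounted at the origin on the work surface. World frame = base frame: x ahead of the robot, y to its left, z up, the work surface at z = 0. Lengths are in mm, angles in rad, forces in N, time in s.
With the tool pointing down it reaches from about 250 to 800 mm from the base axis. Payload 8.5 kg.
Tool frame: the origin (TCP) lies midway between the tips of the shut fingers; the grasp point (between the pads) lies manip.grasp_offset behind it (manip.grasp_offset is the distance from the TCP to the grasp point, in mm); z points along the fingers, y is the line along which they close (so a half turn about z gives the same grasp; the last joint's range is limited). The gripper opens to 85 mm and grips with 20 to 120 N. Pads are 22 mm wide; open, the fingers measure 114 mm over their backs; the gripper's body (76 mm by 85 mm) begins 54 mm behind the grasp point. The pads swing forward as they close: fully open they stand 13 mm farther back than shut.
Start: joints at [-1.177, 0.238, -0.013, 1.319, 0, 1.571], TCP at [201.424, -484.775, 231.276] pointing down, gripper open.
Joint ranges: [-2.66, 2.66], [-1.03, 1.9], [-1.14, 1.46], [-1.82, 2.27], [-1.45, 1.34], [-3.14, 3.14]. Speed limits (rad/s): [2.22, 2.22, 2.79, 3.14, 3.14, 3.14].

## Interface

Orientations are given as a unit quaternion [x, y, z, w].
In Python, from station import manip gives the robot as it stands.
- The arm moves only by the tool move_arm, never from a script. Its argument "targets" is a list of rows, each a list of 5 numbers: the opening, from -1 (shut) to 1 (fully open), so that 0 is half open, then the shift along the tool's x, y, z in cm, then the turn about the tool's z in rad. In form: [[claw, dx, dy, dz, turn], ...]. A call has exactly 5 rows; each row shifts and turns the commanded pose from where the row before left it, along the tool's axes as they then stand; what a row does not reach is not made up. A row lasts 1/10 s, in which the tool goes at most 50 mm and 8.59 degrees, less where a joint would pass 70% of its speed; a pose out of reach is approached as far as the arm can. A call with a gripper value outside its range is refused whole. The fingers move at their own pace and stop on an object; the grip force is fixed at half the most. Time passes only in rows, so rows that do not move let the fingers close, or fill a call up. It gives the time, the measured TCP pose, the force, the opening and the grip force at its end, in the units of the state.
- manip.sense(): the state, without advancing time (a new reading comes with each control period).
- manip.grab_frame(name): name is "scene" or "top" or "wrist"; returns (picture, depth): 384x512x3 uint8, red, green, blue; 384x512 float32, mm along the optical axis (not along the pixel's ray), 0 where there is no reading.
- manip.get_calibration(name): a dict with "fx", "fy", "cx", "cy" (pixels), "eye" and "rotation" of the camera in the world. Camera axes: x right, y down, z forward; pixel columns grow to the right and rows downward; lengths in mm; the calibration is good to about 2 mm. A picture is of the moment at which its call begins: read the wrist's pose just before it. get_calibration takes no time and is no camera call; for the wrist camera it gives the pose at the moment of the call.
- manip.close_job(): hands the job in; it is judged then, once.
The state is a dict: "time": time; "joint_positions": joint angles; "qd": joint speeds; "effort": joint torques, N m; "position": TCP position; "tool_rot": TCP orientation; "wrist_force": force on the tool from outside, world axes, zero at the start; "ft_torque": the same for the moment, N m; "width": opening from 0.0 (shut) to 1.0 (fully open); "gripper_force": force on a finger pad.
Only numpy, scipy, OpenCV 4.12 (cv2) and the standard library are available. Lean on these libraries where they do the work, as an engineer would, in place of code of your own. Each camera call takes 0.05 s, during which the arm holds its last target. There are 200 camera calls.

## Working session

There is one attempt and no reset: what is moved stays moved. The work goes in short steps, Python scripts to look and compute and a tool call to move; the robot and the scene stay as the last step left them, time stands still between calls to the robot, and variables do not carry over. Pictures are saved under pics/ and viewed, at most 10 in all, crops included, and the job is handed in when it is done.

Besides the shell and the picture viewer there is one more tool, called as a command line: name --pt "numbers of a row" for each row, then --argument value for the rest. move_arm: Moves the arm, as the interface text tells. Its arguments: {"type":"object","properties":{"targets":{"type":"array"}},"required":["targets"]}

```bash
mkdir -p pics
cat > h.py <<'E'
import numpy as np,cv2
from station import manip
def cloud(n):
    c=manip.get_calibration(n);im,d=manip.grab_frame(n)
    v,u=np.mgrid[0:384,0:512]
    P=np.stack([(u-c["cx"])/c["fx"]*d,(v-c["cy"])/c["fy"]*d,d],-1)@np.array(c["rotation"]).T+np.array(c["eye"])
    P[d==0]=np.nan
    return im,P
def save(f,im,s=1): cv2.imwrite("pics/"+f,cv2.resize(im[...,::-1],None,fx=s,fy=s,interpolation=cv2.INTER_CUBIC))
E
python3 - <<'E'
from h import *
for n in("top","scene"):
    im,P=cloud(n);np.savez(n,im=im,P=P);save(n+"0.png",im,1.5)
    print(manip.get_calibration(n))
print(manip.sense(),manip.grasp_offset)
E
```

```text
Traceback (most recent call last):
  File "h.py", line 6, in cloud
    P=np.stack([(u-c["cx"])/c["fx"]*d,(v-c["cy"])/c["fy"]*d,d],-1)@np.array(c["rotation"]).T+np.array(c["eye"])
      ~~~~~~~~~~~~~~~~~~~~~~~~~~~~~~~~~~~~~~~~~~~~~~~~~~~~~~~~~~~~^~~~~~~~~~~~~~~~~~~~~~~~~~
ValueError: matmul: Input operand 1 has a mismatch in its core dimension 0, with gufunc signature (n?,k),(k,m?)->(n?,m?) (size 4 is different from 3)
```

Rotation is a quaternion.

```bash
sed -i 's/np.array(c\["rotation"\]).T/R.from_quat(c["rotation"]).as_matrix().T/; 1a from scipy.spatial.transform import Rotation as R' h.py
python3 - <<'E'
from h import *
for n in("top","scene"):
    im,P=cloud(n);np.savez(n,im=im,P=P);save(n+"0.png",im,1.5)
    print(manip.get_calibration(n))
print(manip.sense(),manip.grasp_offset)
E
```

```text
{'fx': 486.5554639251126, 'fy': 486.5554639251126, 'cx': 259.940518148604, 'cy': 184.1937209497679, 'eye': array([ 263.43349895,  100.43613939, 1445.35393074]), 'rotation': array([-0.67632835,  0.7280483 , -0.08243451,  0.07569805])}
{'fx': 361.0667821396732, 'fy': 361.0667821396732, 'cx': 254.39982623512992, 'cy': 194.63453663257405, 'eye': array([ 873.34261005, -368.38275605,  960.01951594]), 'rotation': array([ 0.91191066,  0.2994835 , -0.08333436, -0.2679253 ])}
{'time': 0.15, 'joint_positions': array([-1.17698809e+00,  2.38679145e-01, -1.40305030e-02,  1.31920646e+00,
        4.76079832e-06,  1.57077420e+00]), 'qd': array([-0.00306149, -0.00065307,  0.00488392, -0.0013201 ,  0.00033709,
        0.00019358]), 'effort': array([ 4.27470759e-04, -5.39076269e+01,  3.46597910e+01,  1.44703386e-02,
        2.07793045e-05, -2.29220700e-05]), 'position': array([ 201.33062365, -484.5305522 ,  230.81805479]), 'tool_rot': array([ 9.80674619e-01,  1.95645031e-01, -1.07193499e-04, -5.49539792e-04]), 'wrist_force': array([-0.66355574,  0.25790245,  0.07497445]), 'ft_torque': array([-0.03706746, -0.04287711, -0.04701234]), 'gripper_force': 0.0, 'width': 0.9978400737143243} 18.700000000000003
```

View pics/top0.png

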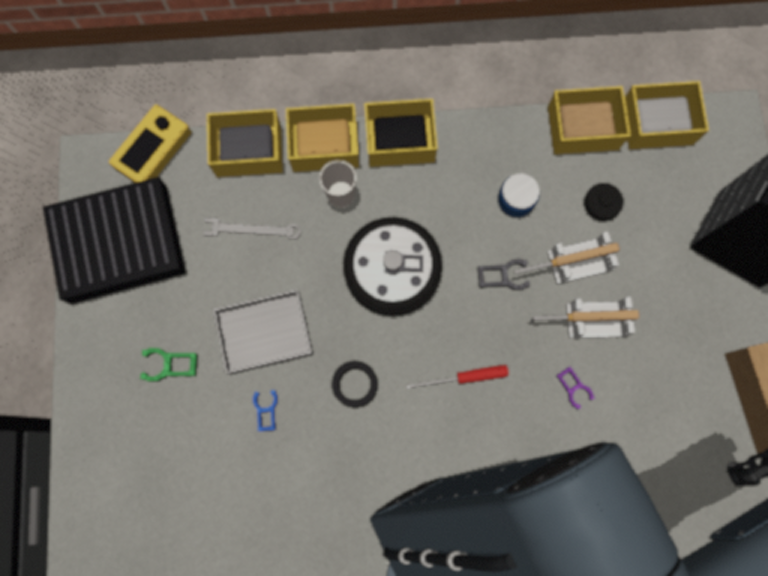

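The picture shows the wheel at (393,265), with the grey clip under the axle head and its eye at (412,263). There is a larger grey clip at (503,273), a green one at (168,365), a blue one at (265,410) and a purple one at (575,388). The tray is at (265,332). The two picks are at (585,257) and (602,317), in px of the 1.5x picture. The clip on the axle fits, being grey and the smaller of the two greys. Next I confirm which pick is hooked.

Run:
```python
from h import *
t=np.load("top.npz");s=np.load("scene.npz")
im,P=t["im"],t["P"]
a=cv2.resize(im[140:240,220:440],(790,360),interpolation=cv2.INTER_CUBIC)
# project picks region into scene
c=manip.get_calibration("scene")
def proj(p):
    q=(np.array(p)-c["eye"])@R.from_quat(c["rotation"]).as_matrix()
    return q[:2]/q[2]*c["fx"]+[c["cx"],c["cy"]]
for v,u in((171,390),(211,400),(175,262),(221,177)): print((u,v),P[v,u].round(),proj(P[v,u]).round())
save("a.png",a)
save("scene1.png",s["im"],1.5)
```

```text
(390, 171) [ 588. -306.   68.] [171. 318.]
(400, 211) [ 469. -320.   65.] [132. 293.]
(262, 175) [602.  68.  76.] [265. 210.]
(177, 221) [496. 329.   9.] [284. 151.]
```

View pics/a.png

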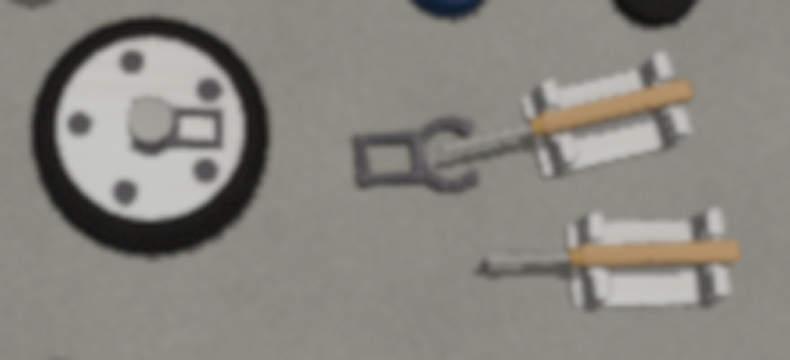

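View pics/scene1.png

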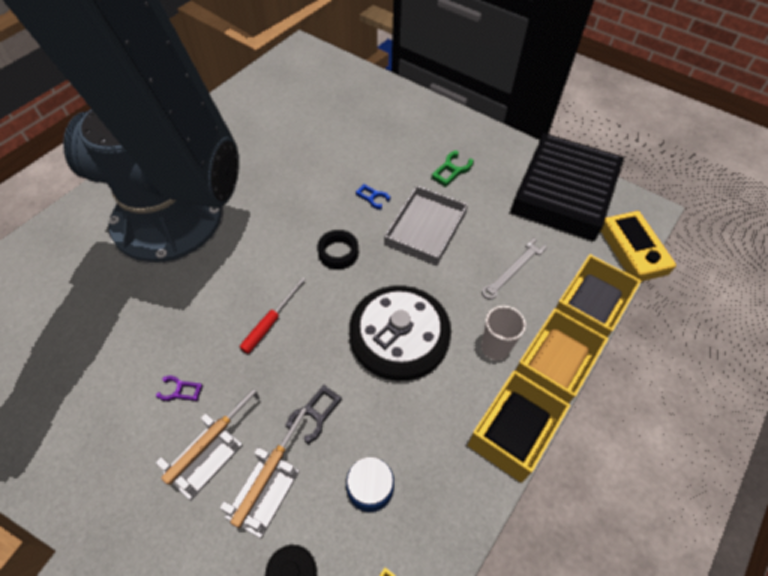

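Scene view: the pick at scene (215,440) appears to have a bent end at (256,397), while the other one's rod at (300,425) looks straight. I'll check this in an enlarged crop and measure everything.

```bash
cat > m.py <<'E'
from h import *
def fitline(Q):
    c=np.median(Q,0); 
    for _ in range(4):
        d=np.linalg.svd(Q-Q.mean(0),full_matrices=False)[2][0]; 
        r=np.abs((Q-Q.mean(0))@[-d[1],d[0]]); Q=Q[r<12]
    s=(Q-Q.mean(0))@d
    return Q.mean(0)+d*(s.max()+s.min())/2, d, np.ptp(s)
for n in("top","scene"):
    t=np.load(n+".npz");im,P=t["im"].astype(int),t["P"]
    z=P[...,2]; near=lambda x,y,r:np.hypot(P[...,0]-x,P[...,1]-y)<r
    wood=(im[...,0]-im[...,2]>45)&(z>52)&(z<75)
    for nm,(x,y) in dict(hookp=(469,-320),straight=(588,-306)).items():
        Q=P[wood&near(x,y,90)]; c,d,L=fitline(Q[:,:2]); print(n,nm,c.round(1),d.round(3),L.round(),np.median(Q[:,2]).round(1),len(Q))
        d=d*np.sign(d[1]); 
        rel=P[...,:2]-c; a=rel@d; b=rel@[-d[1],d[0]]
        m=(abs(b)<15)&(a>70)&(a<160)&(z>15)
        h=[(lo,round(float(np.median(z[m&(a>lo)&(a<=lo+10)])),0),round(float(np.median(b[m&(a>lo)&(a<=lo+10)])),1),int((m&(a>lo)&(a<=lo+10)).sum())) for lo in range(70,160,10)]
        print(h)
    Q=P[near(602,68,45)&(z>74)&(z<90)];print(n,"head",len(Q),((Q.max(0)+Q.min(0))/2).round(1),Q.mean(0).round(1))
    dark=(im.mean(-1)<130)&near(602,68,72)&(z>53)&(z<70); Q=P[dark]; print("clip",len(Q),Q.mean(0).round(1))
    Q=P[near(496,329,130)&(z>20)&(z<45)];r=cv2.minAreaRect(Q[:,:2].astype(np.float32));print("tray",r,len(Q))
    Q=P[near(602,68,85)&(z>40)&(z<56)]; print("face",np.median(Q,0).round(1)); Q=P[near(602,68,130)&(z>30)&(z<70)&~near(602,68,83)]; print("tyre",cv2.minEnclosingCircle(Q[:,:2].astype(np.float32)))
    print("bench",np.nanmedian(z[near(450,0,100)]))
s=np.load("scene.npz")["im"];save("s2.png",s[235:360,90:240],5)
t=np.load("top.npz")["im"];save("t2.png",t[140:215,225:325],8)
E
python3 m.py
```

```text
top hookp [ 471.5 -328. ] [0.039 0.999] 132.0 62.8 260
[(70, 56.0, -0.7, 11), (80, 58.0, 0.4, 8), (90, 60.0, -0.4, 7), (100, 55.0, 0.5, 8), (110, 58.0, 1.1, 11), (120, 58.0, 0.8, 10), (130, 51.0, 0.6, 13), (140, nan, nan, 0), (150, nan, nan, 0)]
top straight [ 594.1 -308. ] [ 0.169 -0.986] 135.0 62.9 238
[(70, 56.0, -0.7, 10), (80, 56.0, 0.3, 7), (90, 59.0, 0.4, 9), (100, 58.0, 0.0, 10), (110, 56.0, -0.4, 10), (120, 58.0, -0.6, 9), (130, 57.0, 0.6, 10), (140, 37.0, 6.8, 6), (150, 16.0, -0.6, 19)]
top head 129 [607.   70.2  79.8] [606.5  70.4  79.5]
clip 169 [600.3  49.   60.5]
tray ((494.7149658203125, 334.34185791015625), (131.41737365722656, 170.9008026123047), 9.565421104431152) 395
face [597.6  70.5  51.1]
tyre ((606.9554443359375, 70.960693359375), 100.47212219238281)
bench 1.3465064689706878
scene hookp [ 474.8 -330.8] [-0.04  -0.999] 135.0 62.8 400
[(70, 58.0, -0.2, 11), (80, 58.0, 0.8, 11), (90, 58.0, 0.6, 12), (100, 57.0, 0.9, 12), (110, 58.0, 0.7, 10), (120, 56.0, 0.5, 19), (130, 47.0, -0.8, 11), (140, nan, nan, 0), (150, nan, nan, 0)]
scene straight [ 596.9 -312.2] [ 0.169 -0.986] 137.0 62.9 432
[(70, 58.0, -0.1, 13), (80, 57.0, 0.4, 12), (90, 58.0, -0.3, 13), (100, 57.0, 0.9, 12), (110, 57.0, -0.3, 12), (120, 57.0, 0.2, 13), (130, 57.0, 1.2, 12), (140, 58.0, -0.9, 4), (150, 17.0, -1.9, 23)]
scene head 130 [608.4  66.1  78.1] [608.6  65.2  78.4]
clip 181 [607.9  40.2  60.8]
tray ((495.3616638183594, 329.9462890625), (131.34759521484375, 175.56027221679688), 10.03701114654541) 379
face [606.   64.9  50.6]
tyre ((607.8818969726562, 65.65001678466797), 100.97879791259766)
bench 0.657220615839833
  return _methods._mean(a, axis=axis, dtype=dtype,
  ret = ret.dtype.type(ret / rcount)
```

View pics/s2.png

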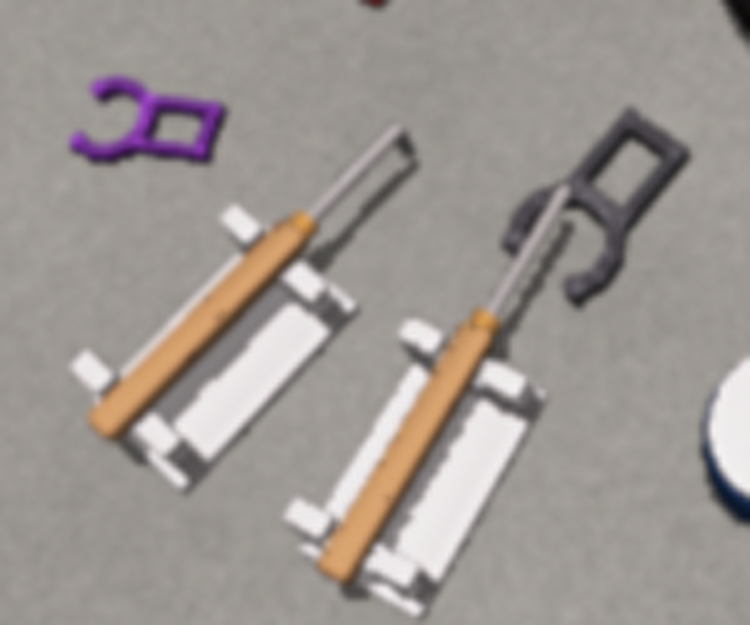

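The crop shows the left pick bent down at crop (405,150), with the right one's rod straight to (565,190). So the hooked pick is the one at world (473,-329), pointing about +y. The clip is the grey one on the axle. Now a helper that plans the moves.

```bash
cat > go.py <<'E'
import sys
from h import *
def yaw(): 
    x=R.from_quat(manip.sense()["tool_rot"]).as_matrix()[:,0]; return np.arctan2(x[1],x[0])
def plan(p,psi,v=4.5,n=None):
    """rows from measured pose to TCP p (mm), tool x at world yaw psi"""
    s=manip.sense();a=yaw();D=np.array(p)-s["position"]
    t=(a-psi+np.pi)%(2*np.pi)-np.pi
    N=n or max(int(np.ceil(max(np.linalg.norm(D)/10/v,abs(t)/.145))),1); N=-(-N//5)*5
    rows=[]
    for i in range(N):
        b=a-t*i/N; d=D/N/10
        rows.append([round(float(k),2) for k in (np.cos(b)*d[0]+np.sin(b)*d[1],np.sin(b)*d[0]-np.cos(b)*d[1],-d[2],t/N)])
    print("pos",s["position"].round(1),"yaw",a.round(4),"F",s["wrist_force"].round(1),"w",round(s["width"],3),"t",s["time"])
    for r in rows: print(r)
if __name__=="__main__":
    x=list(map(float,sys.argv[1:])); plan(x[:3],np.radians(x[3]),n=int(x[4]) if len(x)>4 else None)
E
python3 go.py 473 -329 150 87.7
python3 - <<'E'
from go import *
c=manip.get_calibration("wrist");s=manip.sense();T=R.from_quat(s["tool_rot"])
print(T.inv().apply(c["eye"]-s["position"]),(T.inv()*R.from_quat(c["rotation"])).as_matrix().round(2),c["fx"])
t=np.load("top.npz");im,P=t["im"].astype(int),t["P"]
z=P[...,2]
E
```

```text
pos [ 201.3 -484.5  230.8] yaw 0.3938 F [-0.7  0.3  0.1] w 0.998 t 0.15
[3.11, -0.39, 0.81, -0.11]
[3.13, -0.04, 0.81, -0.11]
[3.11, 0.32, 0.81, -0.11]
[3.06, 0.67, 0.81, -0.11]
[2.96, 1.01, 0.81, -0.11]
[2.83, 1.34, 0.81, -0.11]
[2.66, 1.65, 0.81, -0.11]
[2.45, 1.94, 0.81, -0.11]
[2.22, 2.21, 0.81, -0.11]
[1.95, 2.45, 0.81, -0.11]
[  72.33631132    0.37624285 -142.63214786] [[-0.   -0.96 -0.29]
 [ 1.   -0.    0.  ]
 [-0.   -0.29  0.96]] 333.4280862383284
```

View pics/t2.png

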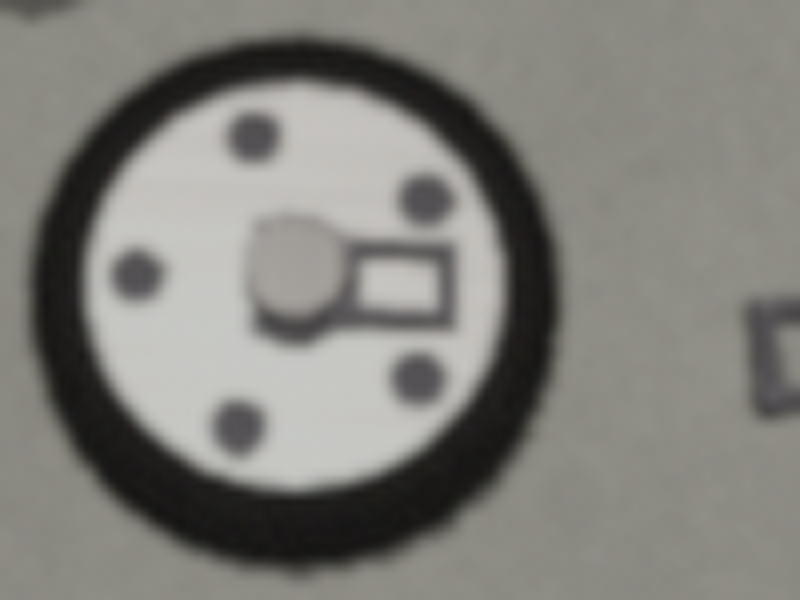

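The eye's opening is at t2 (402,286), pointing to the right and slightly down in the image. I go over the wheel for a wrist look first.

```bash
python3 go.py 607 50 230 87.7 15
```

```text
pos [ 201.3 -484.5  230.8] yaw 0.3938 F [-0.7  0.3  0.1] w 0.998 t 0.15
[3.86, -2.25, 0.01, -0.08]
[4.02, -1.95, 0.01, -0.08]
[4.16, -1.64, 0.01, -0.08]
[4.27, -1.32, 0.01, -0.08]
[4.36, -1.0, 0.01, -0.08]
[4.42, -0.66, 0.01, -0.08]
[4.46, -0.33, 0.01, -0.08]
[4.47, 0.01, 0.01, -0.08]
[4.46, 0.35, 0.01, -0.08]
[4.42, 0.69, 0.01, -0.08]
[4.36, 1.02, 0.01, -0.08]
[4.27, 1.35, 0.01, -0.08]
[4.15, 1.67, 0.01, -0.08]
[4.01, 1.98, 0.01, -0.08]
[3.85, 2.27, 0.01, -0.08]
```

move_arm --pt "1 3.9 -2.2 0 -0.08" --pt "1 4.0 -2.0 0 -0.08" --pt "1 4.2 -1.6 0 -0.08" --pt "1 4.3 -1.3 0 -0.08" --pt "1 4.4 -1.0 0 -0.08"

```text
time: 0.65
position: [337.1, -303.9, 231.2]
tool_rot: [0.922, 0.388, 0.0, -0.0]
wrist_force: [0.9, -0.3, 1.3]
width: 1.001
gripper_force: 0.0
```

move_arm --pt "1 4.4 -0.7 0 -0.08" --pt "1 4.5 -0.3 0 -0.08" --pt "1 4.5 0 0 -0.08" --pt "1 4.5 0.3 0 -0.08" --pt "1 4.4 0.7 0 -0.08"

```text
time: 1.15
position: [466.9, -120.7, 231.3]
tool_rot: [0.826, 0.563, -0.0, -0.0]
wrist_force: [0.6, -1.1, -0.3]
width: 1.0
gripper_force: 0.0
```

move_arm --pt "1 4.4 1.0 0 -0.08" --pt "1 4.3 1.3 0 -0.08" --pt "1 4.2 1.7 0 -0.08" --pt "1 4.0 2.0 0 -0.08" --pt "1 3.8 2.3 0 -0.08"

```text
time: 1.65
position: [593.4, 64.7, 231.1]
tool_rot: [0.698, 0.716, -0.0, -0.0]
wrist_force: [1.1, -1.1, 0.9]
width: 0.997
gripper_force: 0.0
```

```bash
python3 - <<'E'
from go import *
print(manip.sense()["position"],yaw(),np.abs(manip.sense()["qd"]).max())
im,P=cloud("wrist");np.savez("w1",im=im,P=P);save("w1.png",im,1.5)
z=P[...,2]
Q=P[(z>74)&(z<90)&(np.hypot(P[...,0]-607,P[...,1]-68)<40)]
(c,r)=cv2.minEnclosingCircle(Q[:,:2].astype(np.float32));print("head",c,r,np.median(Q[:,2]))
m=(z>57)&(z<66)&(np.hypot(P[...,0]-607,P[...,1]-68)<75); Q=P[m][:,:2]
print("clip",len(Q),Q.min(0),Q.max(0),np.median(P[m][:,2]))
far=Q[np.hypot(*(Q-c).T)>30]; print(cv2.minAreaRect(far.astype(np.float32)))
E
python3 go.py 474 -329 130 87.7 10
```

```text
[593.4352715   64.72277957 231.07814297] 1.5973285018455996 0.7396976428701154
head (607.2158203125, 66.46314239501953) 18.71030044555664 78.42291290366228
clip 1058 [584.03266206   4.98192991] [631.03855564  84.49910947] 61.9234390725955
((602.0506591796875, 23.529077529907227), (34.277976989746094, 32.035579681396484), 82.99237823486328)
pos [596.7  69.6 230.1] yaw 1.605 F [-0.   2.4 -0.4] w 1.0 t 1.7
[-3.94, -1.36, 1.0, 0.01]
[-3.95, -1.33, 1.0, 0.01]
[-3.96, -1.3, 1.0, 0.01]
[-3.97, -1.27, 1.0, 0.01]
[-3.98, -1.24, 1.0, 0.01]
[-3.99, -1.22, 1.0, 0.01]
[-4.0, -1.19, 1.0, 0.01]
[-4.01, -1.16, 1.0, 0.01]
[-4.02, -1.13, 1.0, 0.01]
[-4.02, -1.1, 1.0, 0.01]
```

View pics/w1.png

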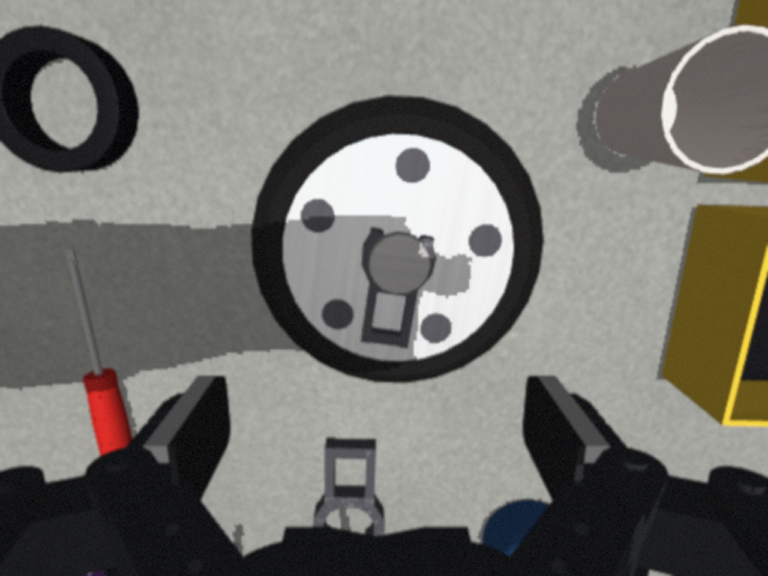

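Wrist view: axle head at w1 (399,263), eye pointing down to (388,312). Axle is at (607.2,66.5) and the clip's x runs along yaw -97°. So the pick needs yaw 83°. Now to the pick.

move_arm --pt "1 -4.0 -1.4 0.8 0.01" --pt "1 -4.0 -1.3 0.8 0.01" --pt "1 -4.0 -1.3 0.8 0.01" --pt "1 -4.0 -1.3 0.8 0.01" --pt "1 -4.0 -1.2 0.8 0.01"

```text
time: 2.2
position: [527.5, -138.6, 190.8]
tool_rot: [0.717, 0.697, -0.0, -0.0]
wrist_force: [1.5, 0.5, -0.4]
width: 0.994
gripper_force: 0.0
```

move_arm --pt "1 -4.0 -1.2 0.8 0.01" --pt "1 -4.0 -1.2 0.8 0.01" --pt "1 -4.0 -1.2 0.8 0.01" --pt "1 -4.0 -1.1 0.8 0.01" --pt "1 -4.0 -1.1 0.8 0.01"

```text
time: 2.7
position: [460.1, -335.9, 150.8]
tool_rot: [0.734, 0.679, 0.0, -0.0]
wrist_force: [1.2, -0.6, 0.1]
width: 1.003
gripper_force: 0.0
```

move_arm --pt "1 0 0 0 0" --pt "1 0 0 0 0" --pt "1 0 0 0 0" --pt "1 0 0 0 0" --pt "1 0 0 0 0"

```text
time: 3.2
position: [461.6, -333.4, 151.6]
tool_rot: [0.733, 0.68, 0.0, 0.0]
wrist_force: [0.5, 0.1, 0.3]
width: 0.996
gripper_force: 0.0
```

```bash
cat > pk.py <<'E'
from go import *
im,P=cloud("wrist");save("w2.png",im,1.5);im=im.astype(int)
z=P[...,2]
m=(im[...,0]-im[...,2]>40)&(z>55)&(z<70)&(np.hypot(P[...,0]-473,P[...,1]+329)<90)
Q=P[m];r=cv2.minAreaRect(Q[:,:2].astype(np.float32));print("handle",r,np.median(Q[:,2]),len(Q))
m=(z>50)&(z<64)&(im.min(-1)>150)&(np.hypot(P[...,0]-473,P[...,1]+329)<90)
if m.any(): print("rest",cv2.minAreaRect(P[m][:,:2].astype(np.float32)))
E
python3 pk.py;python3 go.py 473 -329 36 87.7 5
```

```text
handle ((472.3521728515625, -330.3900146484375), (135.56695556640625, 16.88108253479004), 87.84626007080078) 62.697146808513224 4004
rest ((487.1207580566406, -315.1877136230469), (65.69925689697266, 148.21226501464844), 24.587875366210938)
pos [ 461.6 -333.5  151.6] yaw 1.4953 F [ 0.1 -0.2 -0.5] w 0.999 t 3.25
[0.11, 0.22, 2.31, -0.01]
[0.11, 0.22, 2.31, -0.01]
[0.1, 0.22, 2.31, -0.01]
[0.1, 0.22, 2.31, -0.01]
[0.1, 0.22, 2.31, -0.01]
```

move_arm --pt "1 0.1 0.22 2.3 -0.01" --pt "1 0.1 0.22 2.3 -0.01" --pt "1 0 0.22 2.3 -0.01" --pt "1 0 0.22 2.3 -0.01" --pt "1 0 0.22 2.3 0"

```text
time: 3.75
position: [472.6, -332.5, 35.7]
tool_rot: [0.72, 0.694, 0.0, 0.0]
wrist_force: [-0.0, 0.0, 0.3]
width: 1.0
gripper_force: 0.0
```

```bash
python3 pk.py;python3 go.py 472.4 -330.4 36 87.85 5
```

```text
handle ((473.11151123046875, -314.5994873046875), (103.9012451171875, 17.32737922668457), 87.88227081298828) 62.68286749679461 10928
rest ((481.0481872558594, -278.20550537109375), (56.5037956237793, 60.54570007324219), 50.458248138427734)
pos [ 471.3 -331.4   32.1] yaw 1.5349 F [-0.7  0.7 -4. ] w 1.005 t 3.8
[0.02, 0.02, -0.08, 0.0]
[0.02, 0.02, -0.08, 0.0]
[0.02, 0.02, -0.08, 0.0]
[0.02, 0.02, -0.08, 0.0]
[0.02, 0.02, -0.08, 0.0]
```

move_arm --pt "-1 0 0.1 0 0" --pt "-1 0 0 0 0" --pt "-1 0 0 0 0" --pt "-1 0 0 0 0" --pt "-1 0 0 0 0"

```text
time: 4.3
position: [473.6, -333.4, 37.4]
tool_rot: [0.72, 0.694, 0.0, 0.001]
wrist_force: [-0.3, 0.3, 2.9]
width: 0.197
gripper_force: 58.8
```

move_arm --pt "-1 0 0 0 0" --pt "-1 0 0 0 0" --pt "-1 0 0 0 0" --pt "-1 0 0 0 0" --pt "-1 0 0 0 0"

```text
time: 4.8
position: [473.6, -333.4, 37.4]
tool_rot: [0.72, 0.694, 0.0, 0.001]
wrist_force: [0.3, -0.2, 6.0]
width: 0.198
gripper_force: 59.2
```

move_arm --pt "-1 0 0 -1.0 0" --pt "-1 0 0 -2 0" --pt "-1 0 0 -2 0" --pt "-1 0 0 -2 0" --pt "-1 0 0 -1 0"

```text
time: 5.3
position: [473.7, -333.5, 118.5]
tool_rot: [0.72, 0.694, 0.0, 0.001]
wrist_force: [-0.4, 0.2, -1.4]
width: 0.197
gripper_force: 58.6
```

```bash
python3 go.py 585.6 -110.2 122 83 15
```

```text
pos [ 473.7 -333.5  118.5] yaw 1.5337 F [-0.4  0.2 -1.4] w 0.197 t 5.3
[1.52, 0.69, -0.02, 0.01]
[1.52, 0.68, -0.02, 0.01]
[1.52, 0.67, -0.02, 0.01]
[1.53, 0.66, -0.02, 0.01]
[1.53, 0.66, -0.02, 0.01]
[1.53, 0.65, -0.02, 0.01]
[1.54, 0.64, -0.02, 0.01]
[1.54, 0.63, -0.02, 0.01]
[1.54, 0.62, -0.02, 0.01]
[1.55, 0.61, -0.02, 0.01]
[1.55, 0.6, -0.02, 0.01]
[1.56, 0.59, -0.02, 0.01]
[1.56, 0.59, -0.02, 0.01]
[1.56, 0.58, -0.02, 0.01]
[1.57, 0.57, -0.02, 0.01]
```

move_arm --pt "-1 1.5 0.7 0 0.005" --pt "-1 1.5 0.7 0 0.005" --pt "-1 1.5 0.7 0 0.005" --pt "-1 1.5 0.7 0 0.005" --pt "-1 1.5 0.7 0 0.005"

```text
time: 5.8
position: [511.7, -259.1, 116.3]
tool_rot: [0.729, 0.685, -0.0, -0.0]
wrist_force: [0.4, -0.2, -1.2]
width: 0.201
gripper_force: 58.6
```

move_arm --pt "-1 1.5 0.6 0 0.005" --pt "-1 1.5 0.6 0 0.005" --pt "-1 1.5 0.6 0 0.005" --pt "-1 1.5 0.6 0 0.005" --pt "-1 1.5 0.6 0 0.005"

```text
time: 6.3
position: [547.0, -186.4, 116.2]
tool_rot: [0.737, 0.676, -0.0, -0.0]
wrist_force: [-0.0, -0.8, -0.7]
width: 0.196
gripper_force: 58.7
```

move_arm --pt "-1 1.5 0.6 0 0.005" --pt "-1 1.5 0.6 0 0.005" --pt "-1 1.5 0.6 0 0.005" --pt "-1 1.5 0.6 0 0.005" --pt "-1 1.5 0.6 0 0.005"

```text
time: 6.8
position: [584.1, -114.7, 116.2]
tool_rot: [0.746, 0.666, -0.0, -0.0]
wrist_force: [-0.9, -0.1, -0.7]
width: 0.202
gripper_force: 58.7
```

move_arm --pt "-1 0 0 0 0" --pt "-1 0 0 0 0" --pt "-1 0 0 0 0" --pt "-1 0 0 0 0" --pt "-1 0 0 0 0"

```text
time: 7.3
position: [583.8, -115.9, 116.3]
tool_rot: [0.746, 0.666, -0.0, -0.0]
wrist_force: [-0.7, 0.3, -2.1]
width: 0.197
gripper_force: 58.7
```

```bash
cat > hk.py <<'E'
from go import *
s=manip.sense();p=s["position"];a=yaw();d=np.array([np.cos(a),np.sin(a)]);n=np.array([-d[1],d[0]])
for cam in("top","scene"):
    im,P=cloud(cam);np.savez(cam+"h",im=im,P=P)
    rel=P[...,:2]-p[:2];A=rel@d;B=rel@n;z=P[...,2]
    m=(abs(B)<14)&(A>80)&(A<160)&(z>p[2]+8)&(z<p[2]+30);print(cam,"rod n",m.sum(),"A max",A[m].max(),"B near end",np.median(B[m&(A>115)]),"z",np.median(z[m]))
    m=(abs(B)<20)&(A>30)&(A<60)&(z>p[2]+10)&(z<p[2]+40);print(" handle B",np.median(B[m]),"z top",np.median(z[m])-p[2])
    Q=P[(z>76)&(z<82)&(np.hypot(P[...,0]-607,P[...,1]-67)<25)];print(" head",cv2.minEnclosingCircle(Q[:,:2].astype(np.float32)),len(Q))
im=np.load("sceneh.npz")["im"];save("s3.png",im[170:260,220:320],6)
E
python3 hk.py; python3 go.py 585.6 -110.2 122 83 5|head -2
```

```text
top rod n 61 A max 140.37443955507692 B near end 1.8021639625625232 z 136.67285460976564
 handle B 2.5752384225992113 z top 25.62145803399318
 head ((606.9061889648438, 70.27845764160156), 19.118545532226562) 90
scene rod n 67 A max 137.47714120344088 B near end -1.8032903872798873 z 135.449647285423
 handle B -5.064608820245979 z top 24.59368852667484
 head ((606.8667602539062, 65.90050506591797), 19.524402618408203) 115
pos [ 583.9 -115.7  116.3] yaw 1.4582 F [ 0.2 -0.6 -1.7] w 0.199 t 7.4
[0.11, 0.02, -0.11, 0.0]
```

View pics/s3.png

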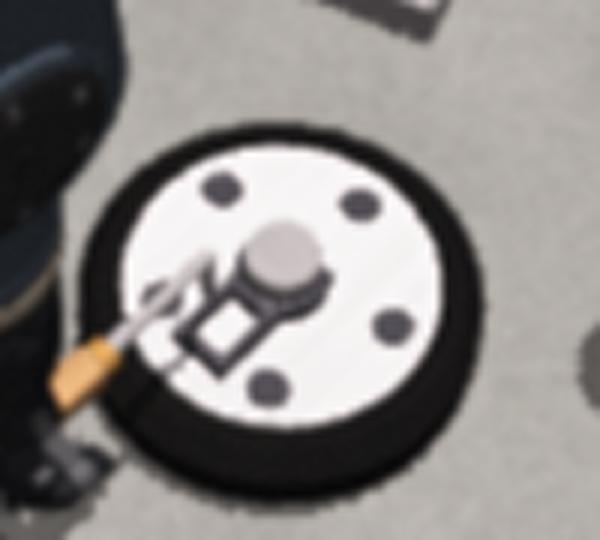

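The scene crop shows the hook at (212,265) hovering above, short of and near the eye at (232,325), lined up with it. It needs about 9 mm forward, 1 mm sideways and 44 mm down.

move_arm --pt "-1 0.5 0.1 0 0.01" --pt "-1 0.4 0 0 0" --pt "-1 0 0 0.5 0" --pt "-1 0 0 0.7 0" --pt "-1 0 0 0.7 0"

```text
time: 7.9
position: [586.0, -106.4, 96.5]
tool_rot: [0.749, 0.663, -0.0, -0.0]
wrist_force: [-0.6, 1.1, -1.0]
width: 0.198
gripper_force: 58.7
```

move_arm --pt "-1 0 0 0.5 0" --pt "-1 0 0 0.5 0" --pt "-1 0 0 0.5 0" --pt "-1 0 0 0.5 0" --pt "-1 0 0 0 0"

```text
time: 8.4
position: [585.7, -106.5, 76.5]
tool_rot: [0.749, 0.663, -0.0, -0.0]
wrist_force: [-0.1, 0.6, -1.1]
width: 0.201
gripper_force: 58.7
```

move_arm --pt "-1 0 0 0.3 0" --pt "-1 0 0 0.2 0" --pt "-1 0 0 0 0" --pt "-1 0 0 0 0" --pt "-1 0 0 0 0"

```text
time: 8.9
position: [586.2, -106.5, 72.5]
tool_rot: [0.749, 0.663, 0.0, 0.0]
wrist_force: [0.3, -0.2, -1.6]
width: 0.198
gripper_force: 58.7
```

```bash
python3 hk.py; python3 go.py 585.6 -110.2 70 83 5|head -1
```

```text
top rod n 63 A max 140.727869940128 B near end 2.0379513802174807 z 93.32075619500051
 handle B 2.7168752214105227 z top 25.903349090716375
 head ((606.5747680664062, 70.58843994140625), 18.524816513061523) 96
scene rod n 62 A max 157.6874455399099 B near end -1.3088320691335078 z 92.56504007684936
 handle B -4.811899795381861 z top 25.819581001083094
 head ((608.1634521484375, 66.74565124511719), 19.17157554626465) 118
pos [ 586.2 -106.6   72.4] yaw 1.4488 F [-0.4 -0.3 -0.5] w 0.196 t 9.0
```

View pics/s3.png

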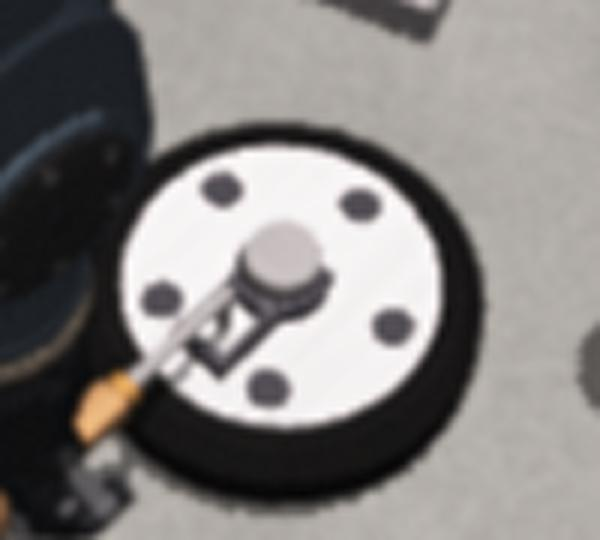

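The hook at crop (222,320) is now inside the eye. Pull slowly along -x tool.

move_arm --pt "-1 0 0 0.1 0" --pt "-1 -0.4 0 0 0" --pt "-1 -0.4 0 0 0" --pt "-1 -0.3 0 0 0" --pt "-1 -0.3 0 0 0"

```text
time: 9.5
position: [584.3, -119.9, 71.1]
tool_rot: [0.749, 0.663, 0.001, -0.001]
wrist_force: [-0.5, 5.7, -3.4]
width: 0.196
gripper_force: 58.5
```

move_arm --pt "-1 -0.3 0 0 0" --pt "-1 -0.3 0 0 0" --pt "-1 -0.3 0 0 0" --pt "-1 -0.3 0 0 0" --pt "-1 -0.3 0 0 0"

```text
time: 10.0
position: [582.6, -135.9, 71.4]
tool_rot: [0.749, 0.663, -0.0, 0.0]
wrist_force: [0.6, 1.1, -1.6]
width: 0.2
gripper_force: 58.6
```

```bash
python3 hk.py; python3 go.py 585.6 -110.2 70 83 5|head -1
```

```text
top rod n 60 A max 141.44681691024047 B near end 1.535178338400366 z 90.59276630524357
 handle B 3.6761313262023796 z top 25.731671355143547
 head ((607.0118408203125, 70.70301818847656), 18.834325790405273) 89
scene rod n 61 A max 136.26068607035967 B near end -1.815998614165462 z 91.33671676075846
 handle B -4.648505073916758 z top 25.285604767528824
 head ((607.6044921875, 66.11836242675781), 19.002418518066406) 116
pos [ 582.6 -136.1   71.4] yaw 1.4481 F [ 0.  -0.1 -0.9] w 0.199 t 10.1
```

It resisted with 5.7 N and then let go. I pull on by about 27 mm.

move_arm --pt "-1 -0.4 0 0 0" --pt "-1 -0.4 0 0 0" --pt "-1 -0.4 0 0 0" --pt "-1 -0.4 0 0 0" --pt "-1 -0.4 0 0 0"

```text
time: 10.6
position: [580.1, -155.6, 71.3]
tool_rot: [0.749, 0.663, 0.0, -0.0]
wrist_force: [0.7, 0.9, -0.6]
width: 0.2
gripper_force: 58.6
```

move_arm --pt "-1 -0.4 0 0 0" --pt "-1 -0.3 0 0 0" --pt "-1 0 0 0 0" --pt "-1 0 0 0 0" --pt "-1 0 0 0 0"

```text
time: 11.1
position: [579.3, -162.1, 71.3]
tool_rot: [0.749, 0.663, -0.0, 0.0]
wrist_force: [-0.0, 0.8, -1.9]
width: 0.199
gripper_force: 58.6
```

```bash
cat > cl.py <<'E'
from go import *
for cam in("top","scene"):
    im,P=cloud(cam);z=P[...,2];Pm=P
    m=(z>56)&(z<66)&(np.hypot(P[...,0]-602,P[...,1]-20)<80)
    Q=P[m];A=np.array([607,68 if cam=="scene" else 70.5]);r=cv2.minAreaRect(Q[:,:2].astype(np.float32));print(cam,len(Q),r,"axle along",(Q[:,:2]-A)@[-.122,-.9925]@np.eye(1)if 0 else np.percentile((Q[:,:2]-A)@np.array([-.122,-.9925]),[1,99]).round(1))
    if cam=="scene": save("s4.png",im[170:290,200:320],5)
E
python3 cl.py; python3 go.py 585.6 -110.2 70 83 5|head -1
```

```text
top 207 ((602.2471923828125, 38.268959045410156), (128.93080139160156, 126.92607879638672), 39.35792922973633) axle along [-18.7 108.8]
scene 192 ((608.5926513671875, 4.732646942138672), (59.528160095214844, 98.483642578125), 1.4318780899047852) axle along [ 16. 111.]
pos [ 579.3 -162.    71.3] yaw 1.449 F [ 0.4 -0.2 -1.5] w 0.199 t 11.2
```

View pics/s4.png

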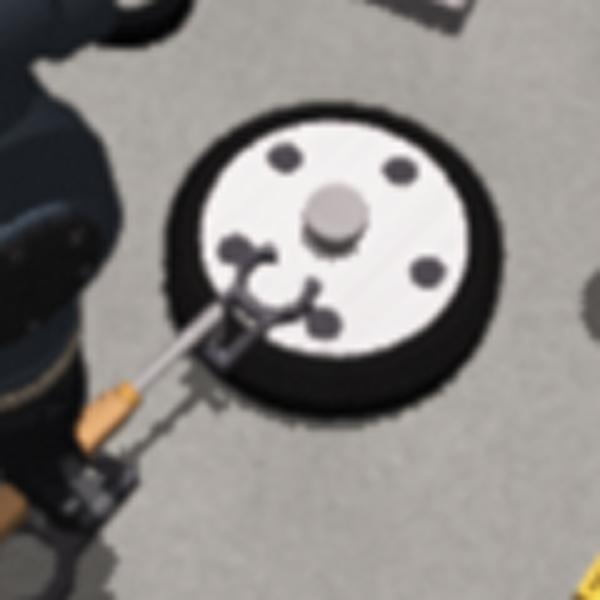

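The clip is free of the axle, lying on the wheel's face. It reaches about 109 mm from the axle, so it was pulled about 49 mm. I unhook with a short forward move, then lift.

move_arm --pt "-1 0.4 0 0 0" --pt "-1 0.4 0 0 0" --pt "-1 0 0 0 0" --pt "-1 0 0 -1 0" --pt "-1 0 0 -1 0"

```text
time: 11.7
position: [580.2, -154.1, 92.0]
tool_rot: [0.749, 0.663, -0.0, -0.0]
wrist_force: [0.7, -0.1, -2.9]
width: 0.198
gripper_force: 58.6
```

move_arm --pt "-1 0 0 -1 0" --pt "-1 0 0 -1.5 0" --pt "-1 0 0 -1 0" --pt "-1 0 0 0 0" --pt "-1 0 0 0 0"

```text
time: 12.2
position: [580.4, -154.3, 126.5]
tool_rot: [0.749, 0.663, 0.0, 0.0]
wrist_force: [0.4, -0.1, -1.2]
width: 0.194
gripper_force: 58.6
```

```bash
python3 cl.py; python3 go.py 473.6 -333.4 122 87.9 10
```

```text
top 214 ((598.541015625, 32.009521484375), (117.88558959960938, 119.88829803466797), 40.78923797607422) axle along [-16.7 109. ]
scene 215 ((602.017578125, 7.855472564697266), (47.44678497314453, 104.5935287475586), 1.201080083847046) axle along [ 16.2 111. ]
pos [ 579.9 -154.1  125.7] yaw 1.4487 F [-0.3 -0.3 -1.2] w 0.2 t 12.3
[-1.91, -0.84, 0.04, -0.01]
[-1.9, -0.85, 0.04, -0.01]
[-1.89, -0.87, 0.04, -0.01]
[-1.89, -0.89, 0.04, -0.01]
[-1.88, -0.9, 0.04, -0.01]
[-1.87, -0.92, 0.04, -0.01]
[-1.86, -0.93, 0.04, -0.01]
[-1.86, -0.95, 0.04, -0.01]
[-1.85, -0.97, 0.04, -0.01]
[-1.84, -0.98, 0.04, -0.01]
```

move_arm --pt "-1 -1.9 -0.85 0 -0.01" --pt "-1 -1.9 -0.85 0 -0.01" --pt "-1 -1.9 -0.85 0 -0.01" --pt "-1 -1.9 -0.9 0 -0.01" --pt "-1 -1.9 -0.9 0 -0.01"

```text
time: 12.8
position: [526.5, -244.7, 125.5]
tool_rot: [0.732, 0.681, -0.0, -0.001]
wrist_force: [-0.3, 0.4, -1.5]
width: 0.201
gripper_force: 58.7
```

move_arm --pt "-1 -1.9 -0.9 0 -0.01" --pt "-1 -1.9 -0.9 0 -0.01" --pt "-1 -1.9 -0.95 0 -0.005" --pt "-1 -1.8 -0.95 0 0" --pt "-1 -1.8 -1.0 0 0"

```text
time: 13.3
position: [474.4, -335.0, 125.5]
tool_rot: [0.724, 0.69, -0.0, -0.001]
wrist_force: [-0.2, -0.1, -1.8]
width: 0.2
gripper_force: 58.7
```

move_arm --pt "-1 0 0 0 0" --pt "-1 0 0 0 0" --pt "-1 0 0 0 0" --pt "-1 0 0 0 0" --pt "-1 0 0 0 0"

```text
time: 13.8
position: [475.6, -333.9, 126.3]
tool_rot: [0.723, 0.691, 0.0, -0.0]
wrist_force: [-0.1, 0.1, -1.3]
width: 0.199
gripper_force: 58.7
```

```bash
python3 go.py 473.6 -333.4 40 87.9 5
```

```text
pos [ 475.6 -333.9  126.3] yaw 1.5248 F [-0.1  0.1 -1.3] w 0.199 t 13.8
[0.01, -0.04, 1.73, -0.0]
[0.01, -0.04, 1.73, -0.0]
[0.01, -0.04, 1.73, -0.0]
[0.01, -0.04, 1.73, -0.0]
[0.01, -0.04, 1.73, -0.0]
```

move_arm --pt "-1 0 -0.2 1.5 -0.01" --pt "-1 0 0 1.5 0" --pt "-1 0 0 1.5 0" --pt "-1 0 0 1.5 0" --pt "-1 0 0 0 0"

```text
time: 14.3
position: [472.4, -333.3, 64.5]
tool_rot: [0.72, 0.694, -0.0, -0.002]
wrist_force: [-0.2, 0.4, -2.0]
width: 0.197
gripper_force: 58.7
```

move_arm --pt "-1 0 0 0 0" --pt "-1 0 0 0.8 0" --pt "-1 0 0 0.8 0" --pt "-1 0 0 0.7 0" --pt "-1 0 0 0 0"

```text
time: 14.8
position: [472.5, -334.0, 42.1]
tool_rot: [0.72, 0.694, -0.0, -0.001]
wrist_force: [0.5, 0.2, -2.1]
width: 0.201
gripper_force: 58.7
```

move_arm --pt "-1 0 0 0.2 0" --pt "-1 0 0 0.2 0" --pt "-1 0 0 0 0" --pt "-1 0 0 0 0" --pt "-1 0 0 0 0"

```text
time: 15.3
position: [473.3, -334.5, 39.4]
tool_rot: [0.72, 0.694, 0.0, 0.0]
wrist_force: [-0.3, 0.2, -0.9]
width: 0.201
gripper_force: 58.7
```

move_arm --pt "-1 0 0 0.1 0" --pt "-1 0 0 0.1 0" --pt "-1 0 0 0 0" --pt "-0.3 0 0 0 0" --pt "-0.3 0 0 0 0"

```text
time: 15.8
position: [473.3, -334.4, 37.3]
tool_rot: [0.72, 0.694, 0.0, 0.0]
wrist_force: [0.6, -0.4, 0.1]
width: 0.353
gripper_force: 0.0
```

move_arm --pt "-0.2 0 0 0 0" --pt "-0.2 0 0 0 0" --pt "-0.2 0 0 -1.5 0" --pt "-0.2 0 0 -2.5 0" --pt "-0.2 0 0 -2.5 0"

```text
time: 16.3
position: [472.9, -334.2, 102.7]
tool_rot: [0.72, 0.694, -0.0, -0.001]
wrist_force: [-0.2, -0.7, 0.3]
width: 0.403
gripper_force: 0.0
```

move_arm --pt "-0.2 0 0 -2.5 0" --pt "-0.2 0 0 -2 0" --pt "-0.2 0 0 -1 0" --pt "-0.2 0 0 0 0" --pt "-0.2 0 0 0 0"

```text
time: 16.8
position: [472.9, -334.2, 156.4]
tool_rot: [0.72, 0.694, -0.0, -0.0]
wrist_force: [-0.3, -0.0, -0.7]
width: 0.399
gripper_force: 0.0
```

```bash
python3 pk.py; python3 go.py 600 -5 180 83 10
```

```text
handle ((472.9974365234375, -331.4341125488281), (135.33367919921875, 16.983375549316406), 87.60808563232422) 62.730887349547714 3844
rest ((488.5060729980469, -312.86077880859375), (64.11128997802734, 142.3568572998047), 28.822851181030273)
pos [ 472.7 -334.   156.1] yaw 1.5338 F [ 0.  -0.4  0.2] w 0.398 t 16.85
[3.34, 1.15, -0.24, 0.01]
[3.35, 1.12, -0.24, 0.01]
[3.35, 1.09, -0.24, 0.01]
[3.36, 1.06, -0.24, 0.01]
[3.37, 1.04, -0.24, 0.01]
[3.38, 1.01, -0.24, 0.01]
[3.39, 0.98, -0.24, 0.01]
[3.4, 0.95, -0.24, 0.01]
[3.41, 0.92, -0.24, 0.01]
[3.41, 0.89, -0.24, 0.01]
```

The pick is back in its rest, within 1 mm of where it lay. Now over the clip.

move_arm --pt "0 3.3 1.1 -0.2 0.01" --pt "0 3.3 1.1 -0.2 0.01" --pt "0 3.3 1.1 -0.2 0.01" --pt "0 3.3 1.1 -0.2 0.01" --pt "0 3.3 1.0 -0.2 0.01"

```text
time: 17.35
position: [536.3, -171.3, 166.0]
tool_rot: [0.737, 0.675, -0.0, -0.001]
wrist_force: [0.5, -0.3, 0.1]
width: 0.498
gripper_force: 0.0
```

move_arm --pt "0 3.3 1.0 -0.2 0.01" --pt "0 3.3 1.0 -0.2 0.01" --pt "0 3.3 1.0 -0.2 0.01" --pt "0 3.3 0.9 -0.2 0" --pt "0 3.3 0.9 -0.2 0"

```text
time: 17.85
position: [601.3, -12.3, 176.0]
tool_rot: [0.747, 0.665, -0.001, -0.001]
wrist_force: [0.6, -0.7, 0.4]
width: 0.498
gripper_force: 0.0
```

move_arm --pt "0 0 0 0 0" --pt "0 0 0 0 0" --pt "0 0 0 0 0" --pt "0 0 0 0 0" --pt "0 0 0 0 0"

```text
time: 18.35
position: [601.2, -14.6, 177.3]
tool_rot: [0.748, 0.664, -0.0, -0.0]
wrist_force: [0.0, -0.3, 0.2]
width: 0.501
gripper_force: 0.0
```

```bash
cat > ce.py <<'E'
from go import *
im,P=cloud("wrist");save("w5.png",im,1.5);z=P[...,2]
A=np.array([607.2,67]);d0=np.array([-.122,-.9925]);rel=P[...,:2]-A;al=rel@d0
m=(z>57)&(z<66)&(np.abs(rel@[-d0[1],d0[0]])<35)&(al>22)&(al<135)
Q=P[m][:,:2];a=Q@d0;print(len(Q),"along",np.percentile(a-A@d0,[.5,99.5]))
E=Q[a>a.max()-32];r=cv2.minAreaRect(E.astype(np.float32));print("eye end part",r,"all",cv2.minAreaRect(Q.astype(np.float32)))
E
python3 ce.py; python3 go.py 597 -22 180 83 5|head -1
```

```text
2237 along [ 33.93274001 109.25797351]
eye end part ((595.957275390625, -25.858154296875), (32.122459411621094, 31.405662536621094), 83.61808776855469) all ((598.5778198242188, -4.189304351806641), (75.81338500976562, 47.210384368896484), 83.1842269897461)
pos [601.3 -14.5 177.3] yaw 1.4526 F [ 0.   0.2 -0.2] w 0.499 t 18.4
```

```bash
python3 go.py 596.5 -22 65 83.4 5
```

```text
pos [601.3 -14.5 177.3] yaw 1.4526 F [ 0.   0.2 -0.2] w 0.499 t 18.4
[-0.16, -0.08, 2.25, -0.0]
[-0.16, -0.08, 2.25, -0.0]
[-0.16, -0.08, 2.25, -0.0]
[-0.16, -0.08, 2.25, -0.0]
[-0.16, -0.08, 2.25, -0.0]
```

move_arm --pt "0.2 -0.2 -0.1 2.5 0" --pt "0.2 -0.2 -0.1 2.5 0" --pt "0.2 -0.2 -0.1 2.5 0" --pt "0.2 -0.2 -0.1 2.2 0" --pt "0.2 0 0 1.5 0"

```text
time: 18.9
position: [595.7, -21.8, 63.8]
tool_rot: [0.748, 0.664, -0.001, -0.001]
wrist_force: [0.4, 0.1, 0.6]
width: 0.599
gripper_force: 0.0
```

move_arm --pt "0.1 0 0 0.4 0" --pt "0.1 0 0 0.4 0" --pt "0 0 0 0.2 0" --pt "0 0 0 0 0" --pt "0 0 0 0 0"

```text
time: 19.4
position: [597.1, -21.1, 56.0]
tool_rot: [0.747, 0.665, 0.0, 0.0]
wrist_force: [0.7, 0.8, -0.5]
width: 0.5
gripper_force: 0.0
```

```bash
python3 go.py 596.5 -22 51 83.4 5|head -2; python3 ce.py
```

```text
pos [597.1 -21.1  56. ] yaw 1.4538 F [ 0.7  0.8 -0.5] w 0.5 t 19.4
[-0.02, -0.01, 0.1, -0.0]
7753 along [ 33.95578338 109.4556547 ]
eye end part ((596.3588256835938, -27.028392791748047), (31.966251373291016, 66.19102478027344), 83.0038070678711) all ((599.0834350585938, -4.730030059814453), (76.86497497558594, 66.19096374511719), 83.07137298583984)
```

move_arm --pt "0 0 0 0.2 0" --pt "0 0 0 0.2 0" --pt "0 0 0 0.1 0" --pt "0 0 0 0 0" --pt "0 0 0 0 0"

```text
time: 19.95
position: [596.6, -21.1, 50.2]
tool_rot: [0.747, 0.665, -0.0, -0.0]
wrist_force: [-0.2, -0.6, 0.2]
width: 0.497
gripper_force: 0.0
```

move_arm --pt "-1 0 0 0 0" --pt "-1 0 0 0 0" --pt "-1 0 0 0 0" --pt "-1 0 0 0 0" --pt "-1 0 0 0 0"

```text
time: 20.45
position: [596.9, -21.2, 50.7]
tool_rot: [0.747, 0.665, 0.0, 0.0]
wrist_force: [-1.0, -0.3, 5.2]
width: 0.351
gripper_force: 60.1
```

Gripped. Lift and check.

move_arm --pt "-1 0 0 -0.5 0" --pt "-1 0 0 -1.5 0" --pt "-1 0 0 -2.5 0" --pt "-1 0 0 -2.5 0" --pt "-1 0 0 -2.5 0"

```text
time: 20.95
position: [596.1, -21.1, 145.9]
tool_rot: [0.747, 0.665, -0.0, -0.0]
wrist_force: [-0.4, -0.5, -2.3]
width: 0.353
gripper_force: 59.6
```

```bash
python3 - <<'E'
from go import *
im,P=cloud("wrist");save("w6.png",im,1.5)
E
python3 go.py 498 314.8 150 99.8 15
```

```text
pos [598.  -21.2 150.2] yaw 1.4539 F [1.3 0.2 1.2] w 0.358 t 21.0
[2.15, -0.92, 0.0, -0.02]
[2.16, -0.88, 0.0, -0.02]
[2.18, -0.84, 0.0, -0.02]
[2.2, -0.8, 0.0, -0.02]
[2.21, -0.76, 0.0, -0.02]
[2.23, -0.71, 0.0, -0.02]
[2.24, -0.67, 0.0, -0.02]
[2.25, -0.63, 0.0, -0.02]
[2.26, -0.58, 0.0, -0.02]
[2.27, -0.54, 0.0, -0.02]
[2.28, -0.5, 0.0, -0.02]
[2.29, -0.45, 0.0, -0.02]
[2.3, -0.41, 0.0, -0.02]
[2.31, -0.36, 0.0, -0.02]
[2.31, -0.32, 0.0, -0.02]
```

View pics/w6.png

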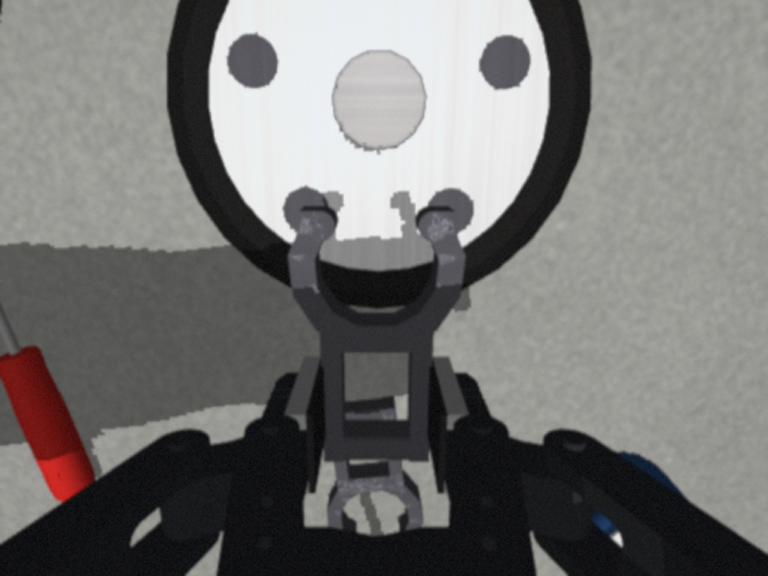

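The wrist view shows the clip held squarely by its eye at (378,400), ring forward. Carry it to the tray.

move_arm --pt "-1 1.5 -0.6 0 -0.02" --pt "-1 2.2 -0.9 0 -0.02" --pt "-1 2.2 -0.8 0 -0.02" --pt "-1 2.2 -0.8 0 -0.02" --pt "-1 2.2 -0.8 0 -0.02"

```text
time: 21.5
position: [564.0, 85.9, 144.0]
tool_rot: [0.713, 0.702, -0.001, -0.001]
wrist_force: [0.3, -0.1, -2.2]
width: 0.352
gripper_force: 59.7
```

move_arm --pt "-1 2.2 -0.7 0 -0.02" --pt "-1 2.2 -0.7 0 -0.02" --pt "-1 2.2 -0.6 0 -0.02" --pt "-1 2.2 -0.6 0 -0.02" --pt "-1 2.2 -0.6 0 -0.02"

```text
time: 22.0
position: [529.3, 195.0, 144.0]
tool_rot: [0.676, 0.736, -0.001, -0.001]
wrist_force: [1.2, 1.0, -1.7]
width: 0.354
gripper_force: 59.7
```

move_arm --pt "-1 2.2 -0.5 0 -0.02" --pt "-1 2.2 -0.5 0 -0.02" --pt "-1 2.2 -0.4 0 -0.02" --pt "-1 2.0 -0.4 0 -0.02" --pt "-1 1.5 -0.3 0 -0.01"

```text
time: 22.5
position: [496.4, 292.8, 144.1]
tool_rot: [0.643, 0.766, -0.001, -0.001]
wrist_force: [0.6, -0.5, -1.8]
width: 0.349
gripper_force: 59.7
```

move_arm --pt "-1 0 0 0 0" --pt "-1 0 0 0 0" --pt "-1 0 0 0 0" --pt "-1 0 0 0 0" --pt "-1 0 0 0 0"

```text
time: 23.0
position: [498.2, 290.9, 145.4]
tool_rot: [0.644, 0.765, 0.0, -0.0]
wrist_force: [0.2, 0.1, -1.9]
width: 0.358
gripper_force: 59.6
```

```bash
python3 go.py 498 314.8 50 99.8 5
python3 - <<'E'
from h import *
im,P=cloud("wrist");z=P[...,2];Q=P[(z>24)&(z<40)&(np.hypot(P[...,0]-495,P[...,1]-332)<115)];print("tray",cv2.minAreaRect(Q[:,:2].astype(np.float32)),len(Q))
E
```

```text
pos [498.2 290.9 145.4] yaw 1.7428 F [ 0.2  0.1 -1.9] w 0.358 t 23.0
[0.47, 0.08, 1.91, 0.0]
[0.47, 0.08, 1.91, 0.0]
[0.47, 0.08, 1.91, 0.0]
[0.47, 0.08, 1.91, 0.0]
[0.47, 0.08, 1.91, 0.0]
tray ((494.68804931640625, 329.8437805175781), (130.4308319091797, 170.1229705810547), 9.620061874389648) 5305
```

move_arm --pt "-1 0.8 0.1 1.5 0" --pt "-1 0.8 0.1 2.0 0" --pt "-1 0.6 0.1 2.5 0" --pt "-1 0 0 2.5 0" --pt "-1 0 0 1.0 0"

```text
time: 23.55
position: [496.1, 312.8, 48.2]
tool_rot: [0.643, 0.765, -0.001, -0.001]
wrist_force: [-0.9, -0.2, -1.6]
width: 0.352
gripper_force: 59.6
```

move_arm --pt "-1 0 0 1.0 0" --pt "-1 0 0 1.0 0" --pt "-1 0 0 0.8 0" --pt "-1 0 0 0.5 0" --pt "-1 0 0 0 0"

```text
time: 24.05
position: [496.9, 313.5, 16.9]
tool_rot: [0.643, 0.766, -0.0, -0.0]
wrist_force: [-0.5, 0.5, -1.8]
width: 0.352
gripper_force: 59.6
```

move_arm --pt "-1 0 0 0.3 0" --pt "-1 0 0 0.2 0" --pt "-1 0 0 0 0" --pt "-1 0 0 0 0" --pt "-1 0 0 0 0"

```text
time: 24.55
position: [497.2, 313.7, 12.5]
tool_rot: [0.643, 0.766, 0.0, -0.0]
wrist_force: [0.6, 0.3, -1.6]
width: 0.356
gripper_force: 59.7
```

move_arm --pt "-1 0 0 0.2 0" --pt "-1 0 0 0.2 0" --pt "-1 0 0 0 0" --pt "-1 0 0 0 0" --pt "-1 0 0 0 0"

```text
time: 25.05
position: [497.1, 313.7, 8.3]
tool_rot: [0.643, 0.766, 0.0, -0.0]
wrist_force: [0.0, 0.3, -2.0]
width: 0.356
gripper_force: 59.7
```

move_arm --pt "-1 0 0 0.1 0" --pt "-1 0 0 0 0" --pt "-1 0 0 0 0" --pt "-1 0 0 0 0" --pt "-1 0 0 0 0"

```text
time: 25.55
position: [497.1, 313.7, 7.4]
tool_rot: [0.643, 0.766, 0.0, -0.0]
wrist_force: [-0.8, 0.9, -1.8]
width: 0.354
gripper_force: 59.7
```

move_arm --pt "-0.1 0 0 0.1 0" --pt "-0.1 0 0 0 0" --pt "0 0 0 0 0" --pt "0 0 0 0 0" --pt "0 0 0 -1.0 0"

```text
time: 26.05
position: [496.3, 313.2, 15.6]
tool_rot: [0.643, 0.766, -0.001, -0.0]
wrist_force: [-0.6, -1.0, -0.1]
width: 0.5
gripper_force: 0.0
```

move_arm --pt "0 0 0 -2.5 0" --pt "0 0 0 -3 0" --pt "0 0 0 -3 0" --pt "0 0 0 -3 0" --pt "0 0 0 -2 0"

```text
time: 26.55
position: [497.7, 314.0, 154.5]
tool_rot: [0.643, 0.766, 0.001, 0.0]
wrist_force: [1.3, -0.3, 0.2]
width: 0.502
gripper_force: 0.0
```

move_arm --pt "0 0 0 0 0" --pt "0 0 0 0 0" --pt "0 0 0 0 0" --pt "0 0 0 0 0" --pt "0 0 0 0 0"

```text
time: 27.05
position: [496.8, 313.4, 150.5]
tool_rot: [0.643, 0.766, -0.001, -0.0]
wrist_force: [0.2, 0.7, 0.6]
width: 0.503
gripper_force: 0.0
```

Run:
```python
from h import *
im,P=cloud("wrist");z=P[...,2]
C=np.array([494.7,329.8]);a=np.radians(99.6);x=(P[...,:2]-C)@[np.cos(a),np.sin(a)];y=(P[...,:2]-C)@[-np.sin(a),np.cos(a)]
m=(abs(x)<78)&(abs(y)<58)&(z>11)&(z<60);print("clip in tray",m.sum(),"x",np.percentile(x[m],[1,99]).round(1),"y",np.percentile(y[m],[1,99]).round(1),"z",np.percentile(z[m],[5,95]).round(1))
im,P=cloud("scene");im=im.astype(int);z=P[...,2]
m=(im[...,0]-im[...,2]>40)&(z>55)&(z<70)&(np.hypot(P[...,0]-473,P[...,1]+329)<90)
print("pick",cv2.minAreaRect(P[m][:,:2].astype(np.float32)),np.median(z[m]));s=manip.sense();print(s["position"],s["width"])
```

```text
clip in tray 2008 x [-36.5  38. ] y [-22.1  23.1] z [14.2 17.1]
pick ((474.4889831542969, -331.3755798339844), (136.9453582763672, 18.56118392944336), 88.23787689208984) 62.814954042802924
[496.97177601 313.52587903 150.78405253] 0.49855321369578337
```

The clip lies flat in the middle of the tray with its top about 17 mm above the bench, and the pick is in its rest.

```bash
python3 -c "
from station import manip
print(manip.close_job())"
```

```text
the job is handed in; nothing more can be done
None
```

I pried the clip off the axle with the hooked pick, laid the pick back in its rest and put the clip flat in the tray; the job is handed in at about 27 s, with no verdict shown.

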